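# Let down the ratchet work rest

### The job

The ratchet rest that props up appliance panels on the repair bench must be folded down so the next machine can slide on. Press the pawl's thumb tab all the way down with the fingertips so that the pawl is free, and only then push the arm by its padded cross-bar down past the teeth until it lies level on its stop. Nothing needs gripping or lifting: leave the pawl pressed free, leave the parts and tools lying around where they are, and finish clear of everything.

Things in the scene. Friction and masses are not known exactly. Their poses are not given: they have to be found in the camera images.
- ratchet_rest: the ratchet work rest, bolted to the bench: a steel base plate 325 x 100 x 8 mm with a hinged arm over one half and a pawl over the other. Origin on the bench under the arm's hinge; its x axis runs along the base plate from the arm's padded end (-x) towards the pawl's press tab (+x), z up, the y axis is parallel to the hinge. It stands at any yaw and place that the start draws.
- rest_hinge (a point): the arm's hinge axis (level, along the rest's y), 60 mm above the bench, over the rest's origin. The arm carries a 45 mm radius ratchet wheel with teeth 15 mm high round this axis.
- rest_head (a point): centre of the padded cross-bar at the free end of the arm: a black rubber roller-shaped bar 28 mm in diameter, 90 mm long, parallel to the hinge, fixed to the arm 165 mm from the hinge axis. This is where to push; with the arm at angle q the point lies 165 mm x cos q from the hinge towards the rest's -x, and 165 mm x sin q above the hinge. When fully down it is 60 mm above the bench (top of the bar at 74 mm).
- rest_arm (a joint): angle of the arm above level, rad: 0 = level, fully down on its stop; it stands at 0.81 to 0.94 at the start. The hinge is stiff: the arm stays where it is left and does not fall. Pushing down on the cross-bar takes about 4 to 10 N once the pawl is free. With the pawl engaged the arm is stopped hard at about 0.78 by the next tooth (teeth meet the pawl at about 0.78, 0.44 and 0.10).
- pawl_tab (a point): centre of the upper face of the pawl's press tab, a flat steel thumb plate 40 mm (along the rest's x) x 44 mm, 6 mm thick, at the outer end of the pawl; 135 mm from the hinge towards the rest's +x, 119 mm above the bench when the pawl is engaged. It sinks 20 mm when pressed fully down.
- pawl (a joint): tilt of the pawl, a see-saw lever pivoted 80 mm from the hinge towards the rest's +x, 102 mm above the bench: 0 = its nose sits between the ratchet teeth (engaged), 0.35 = tab pressed down to its stop. The nose clears the teeth from about 0.2. The pivot is stiff: pressing the tab takes about 5 to 8 N, and the pawl stays where it is left (no spring back).
- screwdriver: a loose screwdriver with an orange handle, about 200 mm long, lying on the bench. Bystander: to be left where it is; origin at the centre of its underside.
- pulley: a loose grooved aluminium pulley, 72 mm across, 34 mm high. Bystander: to be left where it is; origin at the centre of its underside.
- bearing: a loose steel ball-bearing ring, 52 mm across, 15 mm high. Bystander: to be left where it is; origin at the centre of its underside.
- grease_tin: a loose round blue tin, 64 mm across, 60 mm high. Bystander: to be left where it is; origin at the centre of its underside.
- oven_knob: a loose black oven knob, 48 mm across, 28 mm high. Bystander: to be left where it is; origin at the centre of its underside.
- spanner: a loose steel spanner, 170 mm long, lying on the bench. Bystander: to be left where it is; origin at the centre of its underside.
- mug: a loose white mug, 80 mm across, 90 mm high, off to one side. Bystander: to be left where it is; origin at the centre of its underside.

How it is judged:
On the way, in this order (a step that is already met when the one before it is completed fails the run):
1. the pawl is pressed free while the arm is still up (value of joint pawl above 0.24 rad and value of joint rest_arm above 0.7 rad), for 0.2 s.
2. the arm is pushed down past all its teeth to its stop (value of joint rest_arm below 0.05 rad and value of joint pawl above 0.24 rad), for 0.2 s.
At the end, for the whole second after the job is handed in: The arm is at rest within 0.05 rad of level (fully down), the pawl is still free (tilt above 0.24 rad), and no bystander has been moved by more than 30 mm (all of step 2 and velocity of joint rest_arm between -0.05 and 0.05 rad/s); the robot touches nothing.
It fails at once if the arm is forced down while the pawl is engaged (value of joint pawl below 0.12 rad and value of joint rest_arm below 0.7 rad).
It fails at once if the arm is lifted instead of pushed down (value of joint rest_arm above 1.01 rad).
It fails at once if a bystander is moved or lifted (distance of any of screwdriver, pulley, bearing, grease_tin, oven_knob, spanner, mug from where it was at the start of the episode above 0.03 m).
It also fails if it takes over 45 s, if anything falls off the work surface, if the arm or the gripper's body presses on something with over 40 N, if the wrist force passes 120 N, or if a joint passes its speed limit or range.

### The arm

A 6-joint arm with a two-finger parallel gripper is mounted at the origin on the work surface. World frame = base frame: x ahead of the robot, y to its left, z up, the work surface at z = 0. Lengths are in m, angles in rad, forces in N, time in s.
With the tool pointing down it reaches from about 0.425 to 0.95 m from the base axis. Payload 3.5 kg.
Tool frame: the origin (TCP) lies at the very end of the fingers, on their centre line; the grasp point (between the pads) lies 19 mm behind it; z points along the fingers, y is the direction in which the jaws open and shut (so a half turn about z gives the same grasp; the last joint's range is limited). The gripper opens to 85 mm and grips with 20 to 120 N. Pads are 22 mm wide; open, the fingers measure 114 mm over their backs; the gripper's body (76 mm by 85 mm) begins 54 mm behind the grasp point. The pads swing forward as they close: fully open they stand 13 mm farther back than shut.
Start: joints at [1.134, 0.286, 1.577, -0, 1.279, -0.15], TCP at [0.191, 0.647, 0.231] pointing down, gripper open.
Joint ranges: [-2.77, 2.77], [-0.9, 2.22], [0.21, 2.48], [-1.53, 4.67], [0.24, 2.81], [-2.84, 2.84]. Speed limits (rad/s): [2.79, 2.79, 3.14, 3.14, 3.14, 3.14].

### API

Orientations are given as a unit quaternion [x, y, z, w].
In Python, from plant import get_state, vision, ctrl, cut_out gives the robot as it stands.
- The arm moves only by the tool jog_arm, never from a script. Its argument "commands" is text: rows parted by semicolons, each of 6 numbers parted by spaces: the shift along the world's x, y, z in m, then the turn, a rotation vector about the world's x, y, z in rad. A call has 1 to 20 rows; each row is the pose to reach, as a shift and turn from the pose commanded when the call began; what a row does not reach only later rows make up. A row lasts 1/8 s, in which the tool goes at most 62.5 mm and 10.7 degrees, less where a joint would pass 70% of its speed; a pose out of reach is approached as far as the arm can. A call with a gripper value outside its range is refused whole. "gripper" is the opening in per cent of the stroke, from 0 (shut) to 100 (fully open), set as the call begins (left out, the last holds). The fingers move at their own pace and stop on an object; "grip_force" is the grip in N (left out, the last holds). Time passes only in rows, so rows that repeat a pose let the fingers close. It gives the time, the measured TCP pose, the force and the opening at its end, in the units of the state.
- get_state(): the state, without advancing time (a new reading comes with each control period).
- vision.read_camera(name): name is "side" or "top"; returns a dict with "frame" (400x640x3 uint8, red, green, blue), "z_map" (400x640 float32, m along the optical axis (not along the pixel's ray), 0 where there is no reading), "fx", "fy", "cx", "cy" (pixels), "R" (3x3) and "t" (3): a world point X has camera coordinates R X + t. Camera axes: x right, y down, z forward; pixel columns grow to the right and rows downward; lengths in m; the calibration is good to about 2 mm. A picture is of the moment at which its call begins.
- ctrl.sign_off(): hands the job in, once; it reports no verdict.
Trained networks look in the newest picture that a camera, given by its name, has taken for a name from the list of things; names that differ only in an ending like _2 or _b are one class to them, and where a whole thing is asked for, a point or a joint stands for the part that bears it (a point fixed in the world has none). Each returns a list of dicts, best first, with "conf" (0 to 1); they miss things now and then, are a little off and sometimes report something else, mostly with a low value. They report only what shows in the picture. A call takes as long as a camera call.
- cut_out(camera, query): "pixels" (400x640 bool, what is visible of it) and "box" ([centre column, centre row, width, height] in pixels, round what is visible of it).
The state is a dict: "time": time; "qpos": joint angles; "dq": joint speeds; "joint_efforts": joint torques, N m; "eef_pos": TCP position; "tcp_rot": TCP orientation; "contact_force": force on the tool from outside, world axes, zero at the start; "wrist_torque": the same for the moment, N m; "opening": opening from 0.0 (shut) to 1.0 (fully open).
Only numpy, scipy, OpenCV 4.12 (cv2) and the standard library are available. Lean on these libraries where they do the work, as an engineer would, in place of code of your own. Each camera call takes 0.05 s, during which the arm holds its last target.

## Working session

There is one attempt and no reset: what is moved stays moved. The work goes in short steps, Python scripts to look and compute and a tool call to move; the robot and the scene stay as the last step left them, time stands still between calls to the robot, and variables do not carry over. Pictures are saved under pics/ and viewed, and the job is handed in when it is done.

Besides the shell and the picture viewer there is one more tool, called after ">>>" in YAML: its name, and indented under it one key for each argument. jog_arm: Moves the arm, as the interface text tells. Its arguments: {"type":"object","properties":{"commands":{"type":"string"},"gripper":{"type":"number"},"grip_force":{"type":"number"}},"required":["commands"]}

```bash
mkdir -p pics; cat > h.py <<'E'
import numpy as np, cv2
from plant import get_state, vision, ctrl, cut_out
def cloud(c, mask=None):
    z=c["z_map"]; v,u=np.nonzero((z>0) if mask is None else (z>0)&mask)
    d=z[v,u]; P=np.stack([(u-c["cx"])/c["fx"]*d,(v-c["cy"])/c["fy"]*d,d],1)
    return (P-c["t"])@c["R"]
def save(c,n): cv2.imwrite("pics/"+n+".png",cv2.cvtColor(c["frame"],cv2.COLOR_RGB2BGR))
E
python3 - <<'E'
from h import *
s=get_state(); print(s["time"],s["eef_pos"],s["tcp_rot"],s["contact_force"])
for n in ("top","side"):
    c=vision.read_camera(n); save(c,n+"0"); print(n,c["R"].round(2).tolist(),c["t"])
    for q in ["rest_head","pawl_tab","ratchet_rest","screwdriver","pulley","bearing","grease_tin","oven_knob","spanner","mug"]:
        for r in cut_out(n,q)[:1]:
            P=cloud(c,r["pixels"]); print(q,round(r["conf"],2),np.round(r["box"]),len(P),np.median(P,0).round(3) if len(P) else "", P.min(0).round(3) if len(P) else "",P.max(0).round(3) if len(P) else "")
E
```

```text
0.0 [0.19062243 0.64683404 0.22994505] [ 1.42903078e-01  9.89735965e-01 -1.14288335e-03 -3.50398389e-04] [-0.5124015   0.13208377  0.41709386]
top [[0.0, -1.0, -0.02], [-0.99, -0.0, -0.13], [0.13, 0.02, -0.99]] [0.17191713 0.57753609 0.97588412]
rest_head 0.6 [396. 231.  88.  51.] 1601 [ 0.52  -0.009  0.173] [ 0.456 -0.115 -0.002] [0.57  0.099 0.21 ]
pawl_tab 0.74 [341. 193.  72.  46.] 1115 [0.594 0.133 0.119] [ 0.538  0.044 -0.003] [0.667 0.203 0.142]
ratchet_rest 0.67 [368. 220. 139. 102.] 5856 [0.54  0.053 0.036] [ 0.43  -0.108 -0.004] [0.669 0.217 0.21 ]
screwdriver 0.93 [391. 287.  43.  22.] 430 [0.391 0.004 0.024] [ 0.368 -0.04  -0.003] [0.414 0.054 0.033]
pulley 0.7 [397. 233.  86.  47.] 1495 [ 0.519 -0.01   0.176] [ 0.456 -0.086  0.005] [0.561 0.097 0.21 ]
bearing 0.73 [433. 204.  19.  21.] 218 [ 0.591 -0.102  0.015] [ 0.566 -0.122  0.006] [ 0.611 -0.074  0.019]
grease_tin 0.7 [391. 174.  25.  34.] 621 [0.652 0.009 0.06 ] [ 0.626 -0.02  -0.003] [0.703 0.037 0.066]
oven_knob 0.57 [309. 243.  17.  19.] 305 [0.494 0.203 0.027] [ 0.474  0.181 -0.001] [0.517 0.226 0.033]
spanner 0
[... 551 characters left out ...]
40.] 4873 [0.533 0.004 0.01 ] [ 0.433 -0.112 -0.002] [0.674 0.261 0.209]
screwdriver 0.69 [376. 240.  26.  27.] 573 [0.708 0.082 0.024] [ 0.672  0.031 -0.003] [0.747 0.124 0.059]
pulley 0.96 [378. 238.  29.  24.] 611 [0.709 0.082 0.024] [ 0.665  0.022 -0.004] [0.759 0.14  0.061]
bearing 0.82 [356. 316.  27.  23.] 343 [ 0.587 -0.104  0.014] [ 0.564 -0.128 -0.002] [ 0.613 -0.077  0.019]
oven_knob 0.71 [306. 249.  52.  44.] 989 [ 0.523 -0.029  0.198] [ 0.458 -0.068  0.007] [0.599 0.133 0.209]
spanner 0.61 [391. 303.  23.  64.] 500 [ 0.69  -0.08   0.007] [ 0.643 -0.162 -0.003] [ 0.741 -0.01   0.012]
mug 0.63 [220. 160.  28.  36.] 865 [0.345 0.441 0.061] [ 0.307  0.394 -0.003] [0.383 0.602 0.094]
```

View pics/top0.png

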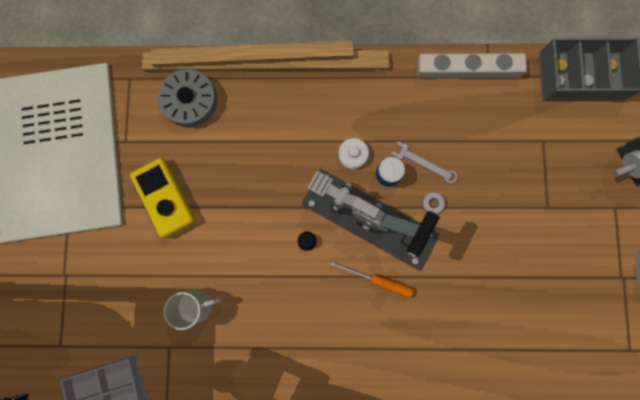

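View pics/side0.png

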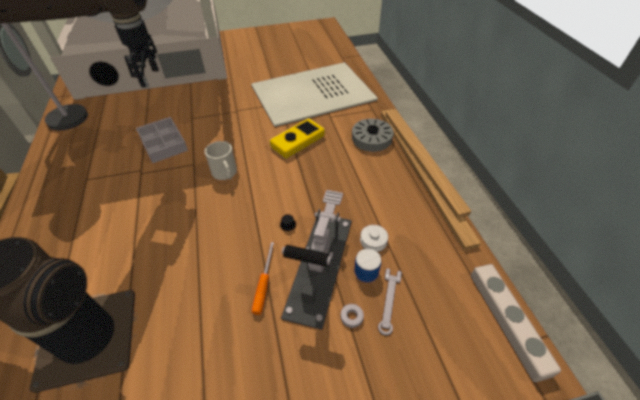

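```bash
python3 - <<'E'
from h import *
A=[]
for n in ("top","side"):
    c=vision.read_camera(n); P=cloud(c); A.append(P)
    roi=(P[:,0]>.40)&(P[:,0]<.69)&(P[:,1]>-.14)&(P[:,1]<.24)
    Q=P[roi]
    # base plate top
    b=Q[(Q[:,2]>.004)&(Q[:,2]<.0125)]
    t=Q[(Q[:,2]>.112)&(Q[:,2]<.125)&(Q[:,1]>.08)]
    h=Q[Q[:,2]>.17]
    for nm,S in (("tab",t),("head",h)):
        if len(S)>5:
            r=cv2.minAreaRect(S[:,:2].astype(np.float32)); print(n,nm,len(S),S.mean(0).round(4),S.max(0).round(3),r)
E
```

```text
top tab 629 [0.6042 0.1538 0.1177] [0.642 0.198 0.125] ((0.593065619468689, 0.1347281038761139), (0.12481342256069183, 0.0527646541595459), 63.28203582763672)
top head 829 [ 0.5017 -0.0283  0.1996] [0.546 0.    0.211] ((0.5045950412750244, -0.02588498964905739), (0.043301407247781754, 0.0983179584145546), 61.061370849609375)
side tab 332 [0.6098 0.1525 0.117 ] [0.644 0.192 0.125] ((0.6033819913864136, 0.14401847124099731), (0.09547774493694305, 0.052030567079782486), 63.11289596557617)
side head 658 [ 0.503  -0.0404  0.2014] [ 0.548 -0.007  0.209] ((0.5032362937927246, -0.035855166614055634), (0.02811545878648758, 0.09829835593700409), 61.3238639831543)
```

The top view shows the rest with its tab at about (320,183) and its black cross-bar at (423,232). The tins sit at (353,153) and (391,172), the knob at (307,241) and the screwdriver at (375,282). The side view agrees. Next I'll fit the rest frame.

```bash
python3 - <<'E'
from h import *
for n in ("top","side"):
    c=vision.read_camera(n); P=cloud(c)
    Q=P[(P[:,0]>.40)&(P[:,0]<.70)&(P[:,1]>-.14)&(P[:,1]<.24)]
    h=Q[Q[:,2]>.185]
    r=cv2.minAreaRect(h[:,:2].astype(np.float32)); print(n,"head",r)
    # base: plate dark pixels at z~8mm
    b=Q[(abs(Q[:,2]-.008)<.0035)]
    # plate rows: filter to near line
    a=np.radians(62); ex=np.array([np.cos(a),np.sin(a)]); ey=np.array([-ex[1],ex[0]])
    o=np.array([.55,.053])
    d=(b[:,:2]-o); u=d@ex; v=d@ey
    k=(abs(v)<.06)&(abs(u)<.19)
    rr=cv2.minAreaRect(b[k][:,:2].astype(np.float32)); print("base",k.sum(),rr)
    d=Q[:,:2]-o; u=d@ex; v=d@ey
    for lo in np.arange(-.20,.20,.01):
        m=(u>=lo)&(u<lo+.01)&(Q[:,2]>.05)&(abs(v)<.08)
        if m.sum()>3: print(round(lo,2),m.sum(),"v",np.percentile(v[m],[3,97]).round(3),"z",np.percentile(Q[m,2],[5,50,95]).round(3))
E
python3 - <<'E'
import cv2
for n,(x,y,w,h) in {"top":(280,130,200,150),"side":(240,170,200,170)}.items():
    i=cv2.imread(f"pics/{n}0.png")[y:y+h,x:x+w]; cv2.imwrite(f"pics/{n}0z.png",cv2.resize(i,None,fx=3.4,fy=3.4,interpolation=2))
E
```

```text
top head ((0.5016859769821167, -0.030809156596660614), (0.031350649893283844, 0.0982939600944519), 60.77725601196289)
base 2659 ((0.5506247878074646, 0.051994264125823975), (0.3775794208049774, 0.1152670830488205), 60.59113311767578)
-0.12 38 v [-0.039  0.043] z [0.195 0.198 0.201]
-0.11 246 v [-0.04   0.048] z [0.054 0.205 0.208]
-0.1 294 v [-0.04  0.05] z [0.053 0.205 0.208]
-0.09 220 v [-0.037  0.046] z [0.181 0.199 0.204]
-0.08 89 v [-0.009  0.017] z [0.167 0.174 0.181]
-0.07 81 v [-0.01   0.017] z [0.15  0.161 0.168]
-0.06 83 v [-0.01   0.016] z [0.14  0.147 0.155]
-0.05 82 v [-0.01   0.017] z [0.082 0.133 0.14 ]
-0.04 87 v [-0.01   0.017] z [0.067 0.119 0.127]
-0.03 95 v [-0.022  0.026] z [0.064 0.103 0.113]
-0.02 101 v [-0.023  0.028] z [0.057 0.1   0.105]
-0.01 117 v [-0.029  0.032] z [0.064 0.103 0.139]
0.0 128 v [-0.028  0.032] z [0.064 0.104 0.139]
0.01 108 v [-0.023  0.027] z [0.062 0.112 0.139]
0.02 90 v [-0.021  0.027] z [0.064 0.135 0.14 ]
0.03 82 v [-0.009  0.016] z [0.065 0.136 0.139]
0.04 68 v [-0.01   0.015] z [0.074 0.137 0.14 ]
0.05 50 v [-0.01   0.011] z [0.126 
[... 1236 characters left out ...]
  0.021] z [0.061 0.106 0.138]
0.02 68 v [-0.019  0.007] z [0.065 0.134 0.138]
0.03 47 v [-0.019  0.006] z [0.062 0.136 0.138]
0.04 38 v [-0.015  0.006] z [0.098 0.136 0.138]
0.05 6 v [-0.015 -0.   ] z [0.119 0.126 0.134]
0.06 80 v [-0.031  0.02 ] z [0.06  0.099 0.119]
0.07 95 v [-0.036  0.025] z [0.081 0.11  0.114]
0.08 65 v [-0.031  0.021] z [0.072 0.111 0.114]
0.09 33 v [-0.017  0.018] z [0.11  0.112 0.114]
0.1 32 v [-0.016  0.005] z [0.112 0.114 0.117]
0.11 58 v [-0.025  0.013] z [0.114 0.118 0.121]
0.12 48 v [-0.027  0.014] z [0.117 0.119 0.121]
0.13 53 v [-0.026  0.014] z [0.117 0.119 0.121]
0.14 47 v [-0.027  0.015] z [0.117 0.119 0.121]
0.15 15 v [-0.024  0.013] z [0.116 0.118 0.119]
```

View pics/top0z.png

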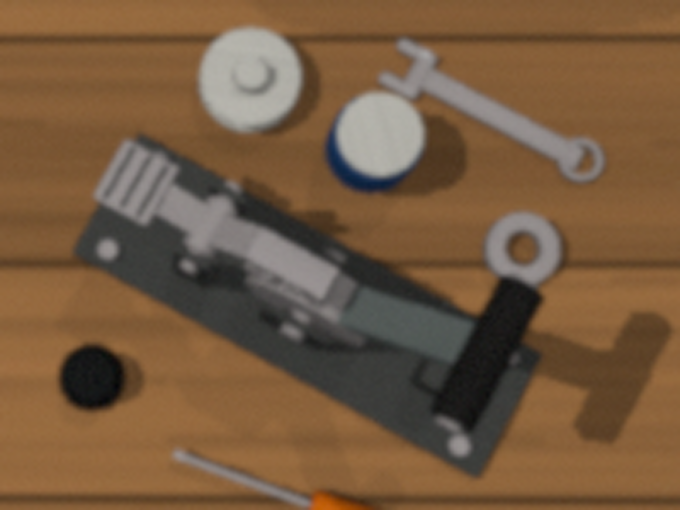

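View pics/side0z.png

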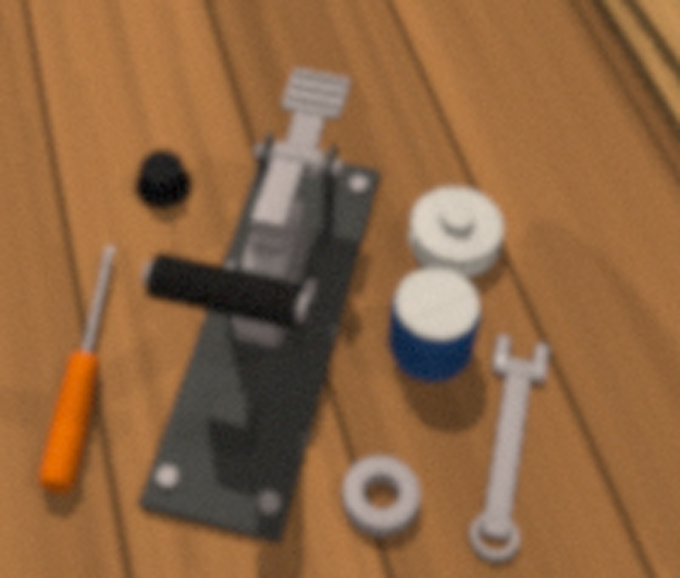

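>>> jog_arm:
  commands: "0.03 -0.034 0 0 0 -0.02; 0.065 -0.073 0 0 0 -0.04; 0.10 -0.112 0 0 0 -0.06; 0.135 -0.15 0 0 0 -0.08; 0.17 -0.19 0 0 0 -0.1; 0.205 -0.229 0 0 0 -0.12; 0.24 -0.268 0 0 0 -0.14; 0.275 -0.307 0 0 0 -0.16; 0.31 -0.346 0 0 0 -0.18; 0.345 -0.385 0 0 0 -0.2; 0.38 -0.424 0 0 0 -0.22; 0.41 -0.457 0 0 0 -0.22; 0.426 -0.475 -0.02 0 0 -0.22; 0.426 -0.475 -0.05 0 0 -0.22; 0.426 -0.475 -0.07 0 0 -0.22; 0.426 -0.475 -0.08 0 0 -0.22; 0.426 -0.475 -0.08 0 0 -0.22; 0.426 -0.475 -0.08 0 0 -0.22"
  gripper: 0

```text
time: 3.55
eef_pos: [0.6176, 0.1729, 0.1527]
tcp_rot: [0.25, 0.968, 0.0, 0.001]
contact_force: [-0.5, -0.0, 0.1]
opening: 0.001
```

```bash
python3 - <<'E'
from h import *
s=get_state(); print(s["time"],s["eef_pos"],s["tcp_rot"],s["contact_force"],s["opening"])
for n,(x,y,w,h) in {"top":(280,130,200,150),"side":(240,130,200,150)}.items():
    c=vision.read_camera(n); i=c["frame"][y:y+h,x:x+w,::-1]; cv2.imwrite(f"pics/{n}1z.png",cv2.resize(i,None,fx=3.4,fy=3.4,interpolation=2))
E
```

```text
3.55 [0.61757932 0.17286866 0.15274914] [2.50402403e-01 9.68141139e-01 4.12316216e-04 1.09612850e-03] [-0.47710988 -0.02597527  0.12178358] 0.0010915580506709632
```

View pics/side1z.png

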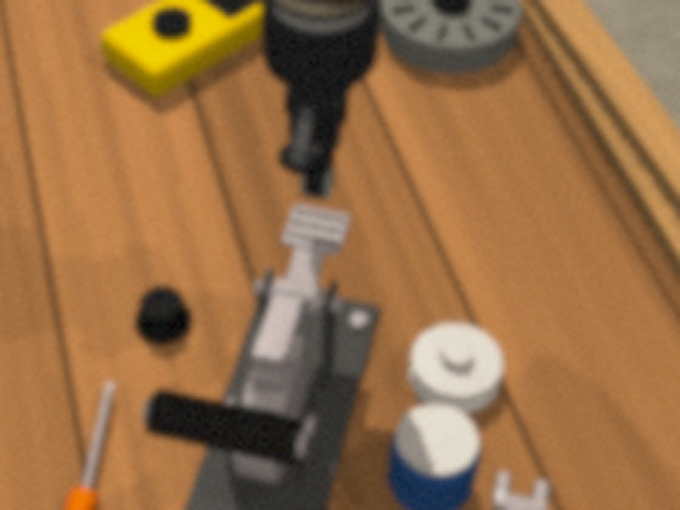

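The shut fingertips at (316,190) in the side crop hang just above the tab at (318,228), which fits the roughly 34 mm height gap. I'll press now.

>>> jog_arm:
  commands: "0 0 -0.015 0 0 0; 0 0 -0.025 0 0 0; 0 0 -0.03 0 0 0; 0 0 -0.034 0 0 0; 0 0 -0.037 0 0 0; 0 0 -0.04 0 0 0; 0 0 -0.042 0 0 0; 0 0 -0.044 0 0 0; 0 0 -0.044 0 0 0; 0 0 -0.044 0 0 0"

```text
time: 4.9
eef_pos: [0.6173, 0.174, 0.1093]
tcp_rot: [0.251, 0.968, 0.002, 0.0]
contact_force: [-1.3, 3.0, 4.7]
opening: 0.0
```

>>> jog_arm:
  commands: "0 0 -0.002 0 0 0; 0 0 -0.004 0 0 0; 0 0 -0.006 0 0 0; 0 0 -0.006 0 0 0; 0 0 -0.006 0 0 0"

```text
time: 5.52
eef_pos: [0.6176, 0.1744, 0.1034]
tcp_rot: [0.251, 0.968, 0.002, 0.0]
contact_force: [-3.5, 3.6, 5.5]
opening: -0.001
```

>>> jog_arm:
  commands: "0 0 -0.002 0 0 0; 0 0 -0.004 0 0 0; 0 0 -0.004 0 0 0; 0 0 -0.004 0 0 0"

```text
time: 6.02
eef_pos: [0.6177, 0.1744, 0.1001]
tcp_rot: [0.251, 0.968, 0.002, 0.0]
contact_force: [-3.8, 3.5, 9.4]
opening: -0.0
```

```bash
python3 - <<'E'
from h import *
c=vision.read_camera("side"); i=c["frame"][130:280,240:440,::-1]; cv2.imwrite(f"pics/side2z.png",cv2.resize(i,None,fx=3.4,fy=3.4,interpolation=2))
for n in ("top","side"):
    c=vision.read_camera(n); P=cloud(c); ex=np.array([.485,.875]); ey=np.array([-.875,.485]); d=P[:,:2]-[.55,.052]; u=d@ex;v=d@ey
    for lo in np.arange(.02,.17,.01):
        m=(u>=lo)&(u<lo+.01)&(abs(v)<.022)&(P[:,2]>.05)&(P[:,2]<.2)
        if m.sum()>3: print(n,round(lo+.005,3),m.sum(),np.percentile(P[m,2],[10,50,90]).round(4))
E
```

```text
top 0.025 88 [0.0959 0.1581 0.1616]
top 0.035 59 [0.1446 0.156  0.1586]
top 0.045 18 [0.1522 0.1531 0.1551]
side 0.025 62 [0.0742 0.1063 0.1596]
side 0.035 39 [0.0714 0.1547 0.157 ]
side 0.045 31 [0.0987 0.1516 0.1534]
side 0.055 24 [0.143  0.1479 0.1492]
side 0.065 30 [0.1011 0.1147 0.146 ]
side 0.075 63 [0.1034 0.1131 0.1927]
side 0.085 59 [0.1112 0.1921 0.1962]
side 0.095 46 [0.1053 0.1717 0.1968]
side 0.105 31 [0.1038 0.1059 0.1606]
side 0.115 52 [0.1019 0.104  0.1829]
side 0.125 139 [0.1035 0.149  0.1914]
side 0.135 48 [0.0998 0.1074 0.1498]
side 0.145 25 [0.0948 0.0985 0.1909]
side 0.155 11 [0.0914 0.0946 0.1804]
```

View pics/side2z.png

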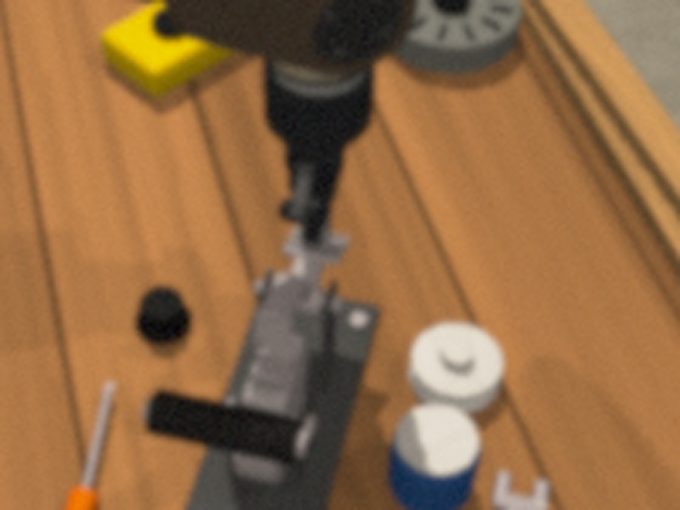

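The side crop shows the tab sunk under the fingertip at (315,240) and the nose raised and sloping by about 0.3 rad. I'll press a little more to reach the stop.

>>> jog_arm:
  commands: "0 0 -0.002 0 0 0; 0 0 -0.003 0 0 0; 0 0 -0.003 0 0 0; 0 0 -0.003 0 0 0"

```text
time: 6.68
eef_pos: [0.6178, 0.1745, 0.0997]
tcp_rot: [0.251, 0.968, 0.002, 0.0]
contact_force: [-8.3, 4.0, 16.9]
opening: 0.001
```

>>> jog_arm:
  commands: "0 0 0.03 0 0 0; 0 0 0.08 0 0 0; 0 0 0.13 0 0 0; 0 0 0.17 0 0 0; -0.02 -0.036 0.17 0 0 0; -0.045 -0.081 0.17 0 0 0; -0.07 -0.126 0.17 0 0 0; -0.095 -0.171 0.17 0 0 0; -0.114 -0.205 0.17 0 0 0; -0.114 -0.205 0.16 0 0 0; -0.114 -0.205 0.145 0 0 0; -0.114 -0.205 0.145 0 0 0; -0.114 -0.205 0.145 0 0 0"

```text
time: 8.3
eef_pos: [0.5032, -0.0318, 0.239]
tcp_rot: [0.25, 0.968, 0.0, -0.0]
contact_force: [0.3, 0.0, -0.3]
opening: 0.004
```

```bash
python3 - <<'E'
from h import *
for n in ("top","side"):
    c=vision.read_camera(n); i=c["frame"][130:280,240:440,::-1]; cv2.imwrite(f"pics/{n}3z.png",cv2.resize(i,None,fx=3.4,fy=3.4,interpolation=2))
    P=cloud(c); ex=np.array([.485,.875]); ey=np.array([-.875,.485]); d=P[:,:2]-[.55,.052]; u=d@ex;v=d@ey
    for lo in np.arange(.02,.17,.01):
        m=(u>=lo)&(u<lo+.01)&(abs(v)<.02)&(P[:,2]>.085)&(P[:,2]<.2)
        if m.sum()>3: print(n,round(lo+.005,3),m.sum(),np.percentile(P[m,2],[10,50,90]).round(4))
E
```

```text
top 0.025 84 [0.0979 0.1585 0.1621]
top 0.035 77 [0.0903 0.155  0.158 ]
top 0.045 68 [0.0964 0.1515 0.1547]
top 0.055 52 [0.147  0.1495 0.1511]
top 0.065 53 [0.1327 0.1422 0.1483]
top 0.075 84 [0.1076 0.1137 0.1278]
top 0.085 80 [0.1079 0.1115 0.1137]
top 0.095 50 [0.105  0.1069 0.1089]
top 0.105 45 [0.1037 0.1057 0.1075]
top 0.115 54 [0.1015 0.1037 0.1068]
top 0.125 79 [0.1018 0.1043 0.1069]
top 0.135 74 [0.0985 0.1006 0.1028]
top 0.145 76 [0.0946 0.0971 0.0992]
top 0.155 46 [0.0919 0.0942 0.0961]
side 0.025 52 [0.0999 0.1114 0.1605]
side 0.035 33 [0.0925 0.155  0.157 ]
side 0.045 30 [0.0968 0.1512 0.1535]
side 0.055 26 [0.1451 0.1479 0.1501]
side 0.065 20 [0.1012 0.1266 0.1462]
side 0.075 33 [0.1004 0.1089 0.1142]
side 0.085 11 [0.1072 0.1121 0.1139]
side 0.095 16 [0.1049 0.1066 0.1082]
side 0.105 23 [0.1021 0.105  0.1059]
side 0.115 40 [0.102  0.1037 0.1055]
side 0.125 35 [0.1019 0.1038 0.1057]
side 0.135 28 [0.0986 0.1004 0.1014]
side 0.145 33 [0.0948 0.0963 0.0979]
side 0.155 11 [0.0928 0.0935 0.0942]
```

View pics/side3z.png

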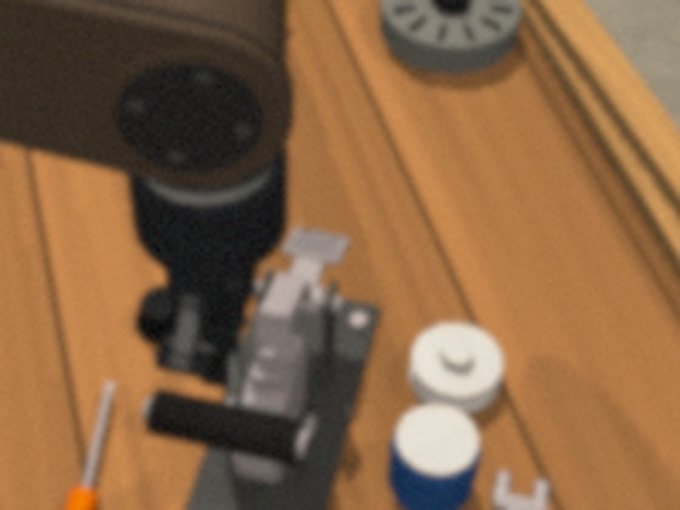

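View pics/top3z.png

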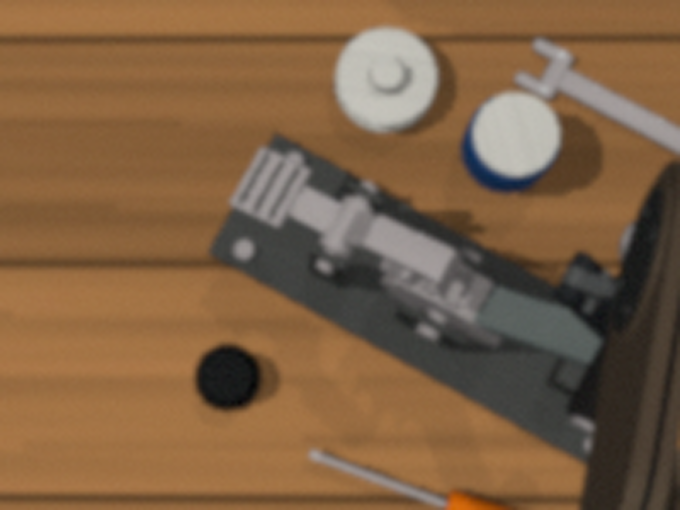

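The pawl is tilted about 0.33 rad (tab slope). The fingertips are over the bar, which is at (230,425) in the side crop. Now I'll push it down along the arc.

>>> jog_arm:
  commands: "0 0 -0.02 0 0 0; 0 0 -0.03 0 0 0; 0 0 -0.036 0 0 0; -0.004 -0.007 -0.043 0 0 0; -0.008 -0.015 -0.05 0 0 0; -0.011 -0.02 -0.056 0 0 0; -0.014 -0.025 -0.062 0 0 0; -0.016 -0.029 -0.068 0 0 0; -0.019 -0.034 -0.075 0 0 0; -0.021 -0.037 -0.082 0 0 0; -0.023 -0.041 -0.089 0 0 0; -0.023 -0.041 -0.089 0 0 0"

```text
time: 9.9
eef_pos: [0.4805, -0.076, 0.153]
tcp_rot: [0.25, 0.968, -0.003, 0.001]
contact_force: [-4.1, -3.4, 6.9]
opening: -0.002
```

>>> jog_arm:
  commands: "-0.002 -0.003 -0.007 0 0 0; -0.0035 -0.006 -0.015 0 0 0; -0.005 -0.009 -0.022 0 0 0; -0.006 -0.011 -0.03 0 0 0; -0.007 -0.013 -0.038 0 0 0; -0.008 -0.015 -0.046 0 0 0; -0.009 -0.016 -0.054 0 0 0; -0.0095 -0.017 -0.062 0 0 0; -0.01 -0.0175 -0.07 0 0 0; -0.01 -0.0175 -0.074 0 0 0; -0.01 -0.0175 -0.077 0 0 0; -0.01 -0.0175 -0.077 0 0 0; -0.01 -0.0175 -0.077 0 0 0"

```text
time: 11.52
eef_pos: [0.4718, -0.0927, 0.0752]
tcp_rot: [0.25, 0.968, -0.001, 0.002]
contact_force: [-0.3, -4.9, 5.4]
opening: -0.004
```

>>> jog_arm:
  commands: "0 0 -0.002 0 0 0; 0 0 -0.003 0 0 0; 0 0 -0.004 0 0 0; 0 0 -0.004 0 0 0"

```text
time: 12.02
eef_pos: [0.4719, -0.0929, 0.0735]
tcp_rot: [0.25, 0.968, -0.002, 0.002]
contact_force: [-6.6, -2.3, 19.6]
opening: -0.001
```

The arm is on its stop: force is up to about 20 N with the fingertips at 73.5 mm, against 74 mm expected. I'll retract straight up, well clear, and check.

>>> jog_arm:
  commands: "0 0 0.01 0 0 0; 0 0 0.04 0 0 0; 0 0 0.09 0 0 0; 0 0 0.14 0 0 0; 0 0 0.19 0 0 0; -0.01 0.05 0.22 0 0 0; -0.02 0.1 0.22 0 0 0; -0.02 0.15 0.22 0 0 0; -0.02 0.2 0.22 0 0 0; -0.02 0.25 0.22 0 0 0; -0.02 0.3 0.22 0 0 0; -0.02 0.35 0.22 0 0 0; -0.02 0.38 0.22 0 0 0; -0.02 0.38 0.22 0 0 0; -0.02 0.38 0.22 0 0 0"

```text
time: 13.9
eef_pos: [0.4495, 0.2886, 0.2888]
tcp_rot: [0.251, 0.968, -0.0, -0.001]
contact_force: [-0.0, -0.0, 0.2]
opening: 0.004
```

```bash
python3 - <<'E'
from h import *
s=get_state(); print(s["time"],s["eef_pos"],s["contact_force"])
for n in ("top","side"):
    c=vision.read_camera(n); i=c["frame"][130:310,240:460,::-1]; cv2.imwrite(f"pics/{n}4z.png",cv2.resize(i,None,fx=3.3,fy=3.3,interpolation=2))
    P=cloud(c); ex=np.array([.485,.875]); ey=np.array([-.875,.485]); d=P[:,:2]-[.55,.052]; u=d@ex;v=d@ey
    for lo in list(np.arange(-.19,-.06,.01))+list(np.arange(.11,.16,.01)):
        m=(u>=lo)&(u<lo+.01)&(abs(v)<(.02 if lo>0 else .008))&(P[:,2]>.03)&(P[:,2]<.2)
        if m.sum()>3: print(n,round(lo+.005,3),m.sum(),np.percentile(P[m,2],[10,50,90]).round(4))
    for q in ["screwdriver","pulley","bearing","grease_tin","oven_knob","spanner","mug"]:
        for r in cut_out(n,q)[:1]:
            p=cloud(c,r["pixels"]); print(q,round(r["conf"],2),np.median(p,0).round(3))
E
```

```text
13.9 [0.44949599 0.28858149 0.28876006] [-0.01928866 -0.04581874  0.16557417]
top -0.175 19 [0.0675 0.0694 0.0725]
top -0.165 33 [0.0716 0.0732 0.0752]
top -0.155 35 [0.0662 0.0698 0.074 ]
top -0.145 32 [0.0671 0.0684 0.0707]
top -0.135 32 [0.0659 0.0681 0.0713]
top -0.125 31 [0.0664 0.0684 0.0699]
top -0.115 32 [0.0669 0.0681 0.0712]
top -0.105 31 [0.0666 0.0686 0.0695]
top -0.095 30 [0.0664 0.068  0.0705]
top -0.085 32 [0.0665 0.0685 0.0706]
top -0.075 34 [0.0657 0.068  0.0698]
top -0.065 31 [0.0669 0.0687 0.071 ]
top 0.115 56 [0.102  0.104  0.1065]
top 0.125 78 [0.1023 0.1048 0.1072]
top 0.135 78 [0.0989 0.1012 0.103 ]
top 0.145 77 [0.0948 0.0973 0.0992]
top 0.155 43 [0.0915 0.0939 0.0968]
screwdriver 0.82 [0.393 0.008 0.024]
pulley 0.77 [0.705 0.092 0.025]
bearing 0.67 [ 0.586 -0.098  0.014]
grease_tin 0.69 [0.652 0.011 0.06 ]
oven_knob 0.55 [0.494 0.204 0.027]
spanner 0.92 [ 0.686 -0.078  0.007]
mug 0.75 [0.352 0.432 0.062]
side -0.175 51 [0.0593 0.0682 0.0722]
side -0.165 32 [0.0714 0.0734 0.0752]
side -0.155 27 [0.0662 0.0697 0.0721]
side -0.145 30 [0.067  0.0684 0.0697]
side -0.135 30 [0.0662 0.0676 0.0702]
side -0.125 31 [0.0668 0.0681 0.0698]
side -0.115 30 [0.0663 0.0677 0.0692]
side -0.105 28 [0.0668 0.068  0.07  ]
side -0.095 26 [0.0659 0.0672 0.0695]
side -0.085 27 [0.0665 0.0684 0.07  ]
side -0.075 23 [0.0653 0.0675 0.0689]
side -0.065 30 [0.0655 0.0676 0.0689]
side 0.115 38 [0.1017 0.1036 0.1052]
side 0.125 34 [0.103  0.104  0.1055]
side 0.135 28 [0.0982 0.1004 0.1017]
side 0.145 33 [0.0946 0.0967 0.0977]
side 0.155 11 [0.0916 0.0928 0.0941]
screwdriver 0.8 [ 0.395 -0.006  0.023]
pulley 0.72 [0.708 0.082 0.024]
bearing 0.64 [0.396 0.002 0.023]
grease_tin 0.68 [ 0.656 -0.009  0.058]
oven_knob 0.46 [0.499 0.191 0.024]
spanner 0.75 [ 0.69  -0.083  0.007]
mug 0.86 [0.344 0.441 0.059]
```

View pics/top4z.png

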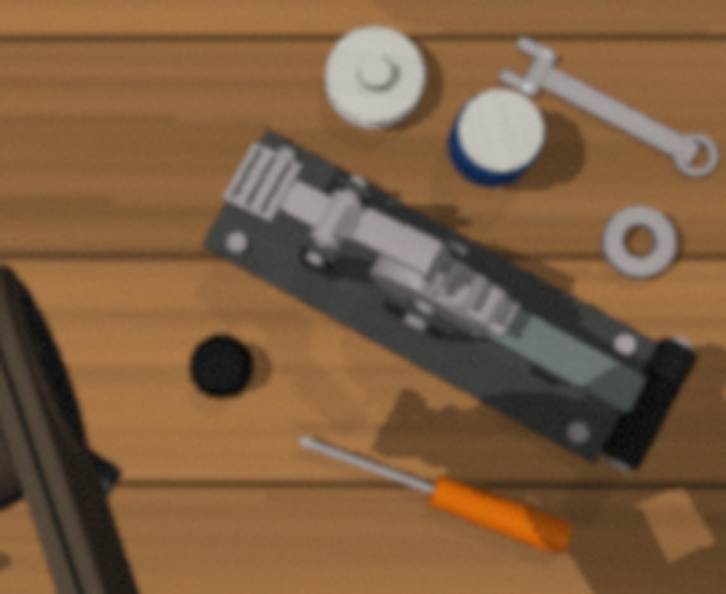

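View pics/side4z.png

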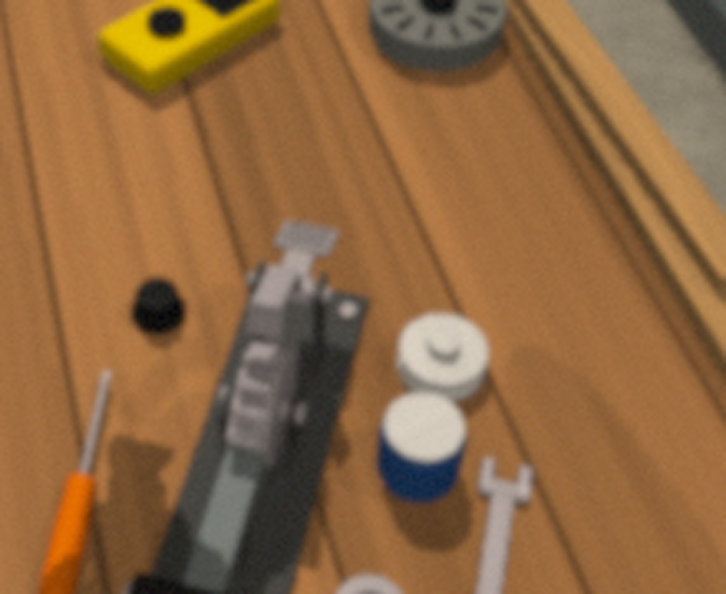

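Both pictures show the arm flat: it is level at z 0.068 along its length, with the bar at (650,405) in the top crop. The tab is still tilted about 0.33 rad, the bystanders are where they were, and the robot is clear.

```bash
python3 -c "
from plant import ctrl; print(ctrl.sign_off())"
```

```text
the job is handed in; nothing more can be done
None
```

The ratchet rest is folded down and the job is handed in, after about 14 s of the 45 s. The sign-off reports no verdict.

- **What I did:** With the gripper shut, I pressed the pawl's tab down to its stop, where the force rose to about 17 N. Then I pushed the cross-bar down along its arc at about 5–8 N until the arm met its stop at about 20 N, and lifted clear.
- **Arm:** Both cameras show it level along its length, with the top of the bar at about 73–74 mm (74 mm expected).
- **Pawl:** The tab is still tilted about 0.33 rad, so it is still free.
- **Robot:** The last force reading was near zero, with the tool about 0.29 m above the bench.
- **Bystanders:** They look unmoved in both pictures. Most repeat measurements agreed to within 15 mm.
- **Disagreements:** The finder named the wrong thing a few times. In the last check, the side camera reported the bearing at the screwdriver's place, but the top view showed it within about 6 mm of where it started. The top camera's mug and side camera's screwdriver figures also differed from the first look. The mug's last two readings agree with the side camera's first, and the screwdriver's last top reading is within 5 mm of its first.

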